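# Cure a custom tray in the light-curing unit

### The arm

A 7-joint arm with a two-finger parallel gripper is mounted at the origin on the work surface. World frame = base frame: x ahead of the robot, y to its left, z up, the work surface at z = 0. Lengths are in m, angles in rad, forces in N, time in s.
With the tool pointing down it reaches from about 0.35 to 0.9 m from the base axis. Payload 8.1 kg.
Tool frame: the origin (TCP) lies at the very end of the fingers, on their centre line; the grasp point (between the pads) lies 19 mm behind it; z points along the fingers, y is the line along which they close (so a half turn about z gives the same grasp; the last joint's range is limited). The gripper opens to 92 mm and grips with 3 to 60 N. Pads are 19 mm wide; open, the fingers measure 130 mm over their backs; the gripper's body (75 mm by 190 mm) begins 47 mm behind the grasp point.
Start: joints at [-1.411, 0.434, 0.025, 1.573, -0.012, 1.134, -0.075], TCP at [0.162, 0.604, 0.227] pointing down, gripper open.
Joint ranges: [-2.62, 2.62], [-0.44, 2.09], [-1.27, 1.32], [0.08, 2.57], [-1.32, 4.46], [0.12, 2], [-2.74, 2.74]. Speed limits (rad/s): [2.22, 2.22, 3.01, 3.01, 3.14, 3.14, 3.14].

### API

Orientations are given as a rotation vector (axis times angle).
In Python, from cell import readout, cams, job gives the robot as it stands.
- The arm moves only by the tool drive_tool, never from a script. Its argument "commands" is a list of rows, each a list of 3 entries, a list of its own where there are three numbers: the turn, a rotation vector about the tool's x, y, z in rad, then the shift along the tool's x, y, z in cm, then the gripper's target within -1 to 1 (fully open at 1, half-way at 0, shut at -1). A call has 1 to 20 rows; each row is the pose to reach, as a shift and turn from the pose commanded when the call began, along the tool's axes at that moment; what a row does not reach only later rows make up. A row lasts 1/12 s, in which the tool goes at most 41.7 mm and 7.16 degrees, less where a joint would pass 70% of its speed; a pose out of reach is approached as far as the arm can. A call with a gripper value outside its range is refused whole. The fingers move at their own pace and stop on an object; "newtons" is the grip in N (left out, the last holds). Time passes only in rows, so rows that repeat a pose let the fingers close. It gives the time, the measured TCP pose, the force, the opening and the grip force at its end, in the units of the state.
- readout.observe(): the state, without advancing time (a new reading comes with each control period).
- cams.get_image(name): name is "scene" or "top" or "wrist"; returns the picture (480x640x3 uint8, blue, green, red); there is no depth.
- cams.camera_info(name): a dict with "camera_matrix" (3x3 intrinsics, pixels), "R" (3x3) and "t" (3): a world point X has camera coordinates R X + t. Camera axes: x right, y down, z forward; pixel columns grow to the right and rows downward; lengths in m; the calibration is good to about 2 mm. A picture is of the moment at which its call begins: read the wrist's pose just before it. camera_info takes no time and is no camera call; for the wrist camera it gives the pose at the moment of the call.
- job.sign_off(): hands the job in; it is judged then, once.
The state is a dict: "clock": time; "joints": joint angles; "dq": joint speeds; "joint_efforts": joint torques, N m; "position": TCP position; "ee_rot": TCP orientation; "force": force on the tool from outside, world axes, zero at the start; "ft_torque": the same for the moment, N m; "width": opening from 0.0 (shut) to 1.0 (fully open); "gripper_force": force on a finger pad.
Only numpy, scipy, OpenCV 4.12 (cv2) and the standard library are available. Lean on these libraries where they do the work, as an engineer would, in place of code of your own. Each camera call takes 0.05 s, during which the arm holds its last target. There are 200 camera calls.

### The job

Cure the custom impression tray: set the plaster model that carries the tray upright in the middle of the curing unit's round turntable, putting it down rather than dropping it. Then press the sprung hood all the way down until its catch holds it by itself, and only after that turn the rotary switch from off to on. Leave the bare model, the articulator, the mixing bowl and the spatula where they are.

Things in the scene. Friction and masses are not known exactly. Their poses are not given: they have to be found in the camera images.
- tray_model: Off-white plaster dental model carrying the custom tray: a smooth horseshoe cap with a stub handle standing up at the round end. 68 mm long (x, round end at +x), 58 wide (y), 63 high, 0.15 to 0.25 kg. Plaster base 28 mm high, with flat sides 58 mm apart for x = -34 to +5 mm: grip there. Origin: centre of the underside, z up. It may stand any way round on the turntable.
- bare_model: Bystander: a plaster model with the same base, origin and axes, but with open rows of teeth, no tray and no handle, 37 mm high. The two models may stand in either place.
- unit: Fixed bench light-curing unit, 240 mm deep (x) by 345 wide (y). Origin on the table under the turntable's centre; z up; front towards -x. White deck, 60 mm high, from y = -120 to +110 mm; grey console with the switch, 85 mm high, from y = -120 to -235 mm (to the right for the robot).
- turntable (a point): Centre of the top face of the round aluminium turntable on the deck, 120 mm in diameter, 66 mm above the table. Axes as for unit.
- hood (a joint): Hood angle (rad): 0 shut, 1.45 open, standing almost upright on its stop. A spring always pushes it open, 5 to 8 N felt at the bar. A roller catch at the deck's front holds it shut at 0 to 0.03: between 0.08 and 0.05 the force needed at the bar rises to 10 to 15 N, then drops as the catch snaps in. Let go before that and it swings open again.
- hood_hinge (a point): Middle of the hood's hinge line, which runs along the unit's y, 90 mm behind (+x) the turntable's centre and 60 mm above the table. The hood is a box, 175 mm long from the hinge, 190 wide and 85 high, open below; shut, its top is 145 mm above the table. Axes as for unit.
- hood_bar (a point): Middle of the hood's round grip bar: 14 mm thick, 130 mm long (unit's y), its axis 42 mm off the hood's front wall. From the hinge, hood shut, it lies 217 mm forward (-x) and 60 mm up (120 mm above the table); it swings on that 225 mm arc and is 283 mm above the table when open, 33 mm behind the hinge. Push it over from behind with shut fingers, then press down on its top.
- switch (a joint): Rotary switch angle (rad): 0 off, 1.047 (60 degrees) on, growing clockwise seen from above. From mid-travel it snaps to either end and stays there; turning takes about 0.1 Nm.
- switch_grip (a point): On the switch's vertical axis, 116 mm above the table: the height to grip. Handle: black bar 18 mm wide, 70 long, 30 high (top 123 mm above the table) on a round skirt 64 mm across (top 93 mm); one end pointed, with a white line; point x runs to that end. Off: it points to the unit's rear (+x); on: 60 degrees clockwise from there. White ticks mark both.
- articulator: Bystander: blue dental articulator with two white casts, 135 mm long, 120 mm wide, 138 mm high, 0.9 kg, standing on the table. Origin: centre of its underside.
- bowl: Bystander: rubber mixing bowl, 124 mm across, 75 mm high. Origin: centre of its underside.
- spatula: Bystander: spatula with a wooden handle, 200 mm long, lying on the table near the robot. Origin: under its middle.
There are look-alikes about, which are no part of the job. Several things have the shape of the tray_model; the one meant has the colours described above.

How it is judged:
On the way, in this order (a step that is already met when the one before it is completed fails the run):
1. the tray model stands upright in the middle of the turntable, let go (horizontal distance between tray_model and turntable below 0.018 m and z of tray_model in the frame of turntable between -0.004 and 0.004 m and angle between tray_model's own z axis and vertical below 0.1 rad and contact force between tray_model and the fingers below 0.1 N and linear speed of tray_model below 0.03 m/s), for 0.2 s.
2. the catch holds the hood shut with the robot off it (value of joint hood below 0.04 rad and contact force between hood and the arm below 0.1 N and contact force between hood and the fingers below 0.1 N), for 0.2 s.
3. the switch is on (value of joint switch above 0.95 rad), for 0.2 s.
At the end, for the whole second after the job is handed in: The model with the tray stands upright (within 0.1 rad) and at rest on the turntable, within 18 mm of its centre; the hood is shut and held by its catch (below 0.04 rad); the switch stays at on (above 0.95 rad) (horizontal distance between tray_model and turntable below 0.018 m and z of tray_model in the frame of turntable between -0.004 and 0.004 m and angle between tray_model's own z axis and vertical below 0.1 rad and linear speed of tray_model below 0.03 m/s and value of joint hood below 0.04 rad and value of joint switch above 0.95 rad); the robot touches nothing.
It fails at once if the switch is turned on while the hood is not caught (value of joint switch above 0.6 rad and value of joint hood above 0.06 rad).
It fails at once if the tray model is dropped (faster than 0.5 m/s and out of the fingers) (linear speed of tray_model above 0.5 m/s and contact force between tray_model and the fingers below 0.05 N).
It fails at once if a bystander is moved by more than 30 mm (distance of any of bare_model, articulator, bowl, spatula from where it was at the start of the episode above 0.03 m).
It also fails if it takes over 72 s, if anything falls off the work surface, if the arm or the gripper's body presses on something with over 40 N, if the wrist force passes 120 N, or if a joint passes its speed limit or range.

## Working session

There is one attempt and no reset: what is moved stays moved. The work goes in short steps, Python scripts to look and compute and a tool call to move; the robot and the scene stay as the last step left them, time stands still between calls to the robot, and variables do not carry over. Pictures are saved under pics/ and viewed, at most 10 in all, crops included, and the job is handed in when it is done.

Besides the shell and the picture viewer there is one more tool, called by a JSON object that holds its "name" and its "arguments". drive_tool: Moves the arm, as the interface text tells. Its arguments: {"type":"object","properties":{"commands":{"type":"array"},"newtons":{"type":"number"}},"required":["commands"]}

```bash
ls; mkdir -p pics; python3 - <<'E'
from cell import readout,cams
import cv2
print(readout.observe())
for n in("scene","top"):
    cv2.imwrite(f"pics/{n}0.png",cams.get_image(n)); i=cams.camera_info(n); print(n,i)
E
```

```text
pics
{'clock': 0.0, 'joints': array([-1.41056013,  0.43519736,  0.02495908,  1.57411212, -0.01159529,
        1.1340044 , -0.07511224]), 'dq': array([ 0.00021214, -0.00021922,  0.00026462, -0.00058687, -0.00121656,
        0.00016388, -0.00159739]), 'joint_efforts': array([ 9.13672357e-04, -6.67845511e+01,  9.85954776e-01, -3.14451420e+01,
       -6.03341474e-02,  4.32565960e-02,  1.88435511e-04]), 'position': array([0.16230194, 0.60301744, 0.22595493]), 'ee_rot': array([-4.11771254e-01, -3.11442251e+00,  2.47391676e-03]), 'force': array([-0.40297214,  0.26842742,  0.29387546]), 'ft_torque': array([-0.01723559, -0.02897806, -0.0112001 ]), 'gripper_force': 0.0, 'width': 1.0010831888874996}
scene {'camera_matrix': array([[503.03920875,   0.        , 312.63821316],
       [  0.        , 503.03920875, 247.07324656],
       [  0.        ,   0.        ,   1.        ]]), 'R': array([[-0.99919147, -0.04008684,  0.00307396],
       [-0.03140364,  0.73043976, -0.68225477],
       [ 0.02510409, -0.68179968, -0.73110805]]), 't': array([0.55739716, 0.1011517 , 1.18362496])}
top {'camera_matrix': array([[500.69878748,   0.        , 313.91807543],
       [  0.        , 500.69878748, 237.17016603],
       [  0.        ,   0.        ,   1.        ]]), 'R': array([[-0.00473785, -0.99996626,  0.00670996],
       [-0.98411208,  0.00347158, -0.17751441],
       [ 0.17748513, -0.00744439, -0.98409533]]), 't': array([-0.01412831,  0.53902389,  1.1600291 ])}
```

View pics/scene0.png

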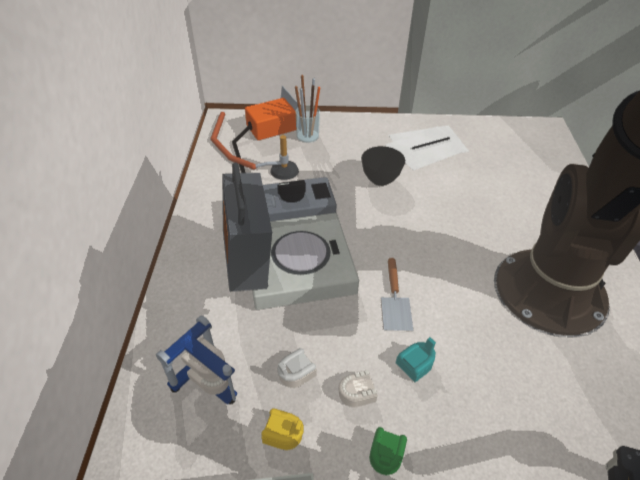

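View pics/top0.png

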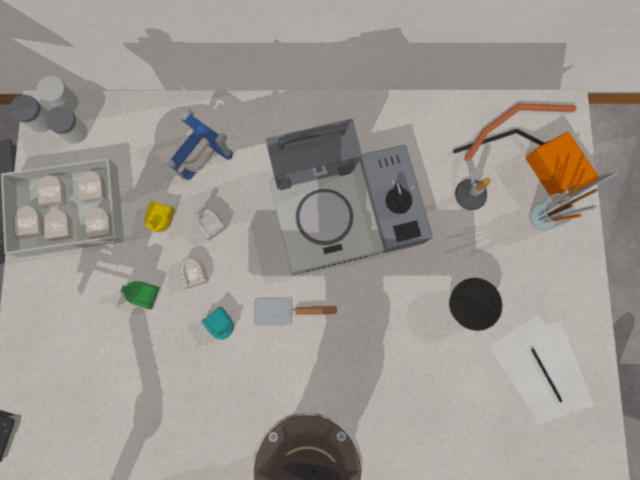

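The scene picture shows the unit (turntable at top pixel (325,216)) and its hood standing open. The off-white tray model is at about top (210,222), with the bare model at (193,272), yellow, green and teal look-alikes around them, and the switch at (399,200). I'll zoom in for exact pixels.

```bash
cat > h.py <<'E'
import numpy as np,cv2
from cell import readout,cams
def ray(n,px,z,info=None):
    "world point on the pixel's ray at height z"
    i=info or cams.camera_info(n); K,R,t=i["camera_matrix"],i["R"],i["t"]
    d=R.T@np.linalg.inv(K)@[px[0],px[1],1]; c=-R.T@t
    return c+d*(z-c[2])/d[2]
def proj(n,X,info=None):
    i=info or cams.camera_info(n); p=i["camera_matrix"]@(i["R"]@np.array(X)+i["t"]); return p[:2]/p[2]
E
python3 - <<'E'
import cv2,numpy as np
from h import *
t=cv2.imread("pics/top0.png"); s=cv2.imread("pics/scene0.png")
up=lambda im,x,y,w,h,f:cv2.resize(im[y:y+h,x:x+w],None,fx=f,fy=f,interpolation=cv2.INTER_CUBIC)
A=up(t,180,190,50,60,5); B=up(s,270,340,60,60,5)
C=up(t,265,115,175,165,3)
out=np.zeros((600,800,3),np.uint8); out[:300,:250]=A; out[300:600,:300]=B; out[:495,270:795][:300]=C[:300]; out[300:495,300:795]=C[300:,30:]
cv2.imwrite("pics/z.png",out)
for n,p,z in [("top",(325,216),.066),("scene",(301,252),.066),("top",(210,222),.045),("scene",(297,367),.045),("top",(399,200),.11),("scene",(292,190),.11)]: print(n,p,ray(n,p,z))
E
```

```text
top (325, 216) [ 0.58720955 -0.04302011  0.066     ]
scene (301, 252) [ 0.58668617 -0.03586234  0.066     ]
top (210, 222) [0.57789558 0.23593511 0.045     ]
scene (297, 367) [0.57875116 0.25255369 0.045     ]
top (399, 200) [ 0.61482263 -0.21384849  0.11      ]
scene (292, 190) [ 0.61805758 -0.20459934  0.11      ]
```

View pics/z.png

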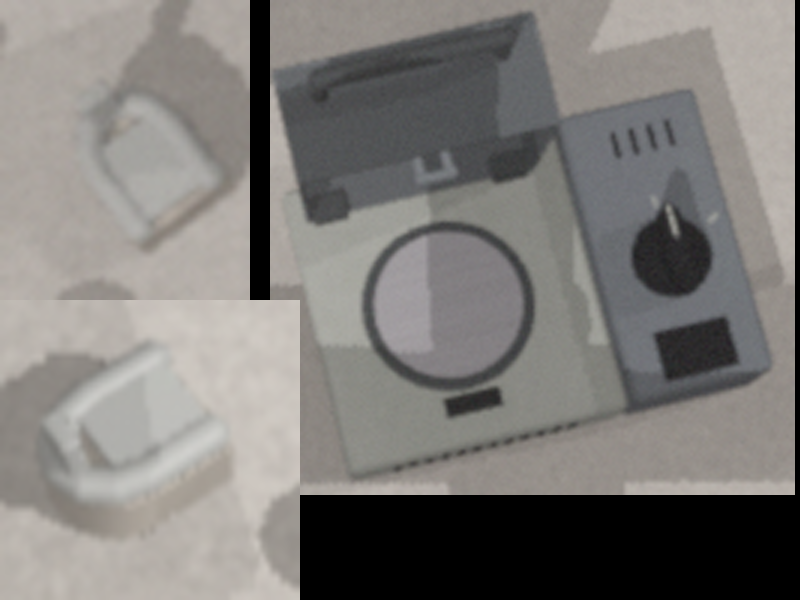

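Turntable centre is at top (324.7,216.7) and the unit is yawed about +14°. The tray model points up-left in the top view, at about 36° yaw, with its handle at that end. I'll get the exact move numbers from a helper.

```bash
cat >> h.py <<'E'
from scipy.spatial.transform import Rotation as Ro
def down(yawy):
    "tool pointing down, tool y along world angle yawy (deg)"
    a=np.deg2rad(yawy); y=np.array([np.cos(a),np.sin(a),0]); z=np.array([0,0,-1.]); return Ro.from_matrix(np.c_[np.cross(y,z),y,z])
def go(p,yawy,o=None):
    "turn and shift (cm) from the present pose"
    o=o or readout.observe(); R0=Ro.from_rotvec(o["ee_rot"])
    print("turn",(R0.inv()*down(yawy)).as_rotvec().round(3),"cm",(R0.inv().apply(np.array(p)-o["position"])*100).round(2))
E
python3 - <<'E'
from h import *
go([.56,.235,.24],126)
i=cams.camera_info("wrist"); o=readout.observe()
c=-i["R"].T@i["t"]; print("cam in tool",Ro.from_rotvec(o["ee_rot"]).inv().apply(c-o["position"]), (Ro.from_rotvec(o["ee_rot"]).inv().apply(i["R"][2])))
for n,p,z in [("top",(324.7,216.7),.066),("top",(399,200.7),.093),("top",(193,272),.03),("top",(185,175),.05),("top",(275,310),0),("top",(475,303),.05)]: print(p,ray(n,p,z).round(3))
E
```

```text
turn [-0.001 -0.001 -0.891] cm [-47.97 -25.21  -1.36]
cam in tool [ 0.07615485  0.00162654 -0.15723844] [-0.27568717 -0.00158452  0.96124611]
(324.7, 216.7) [ 0.585 -0.042  0.066]
(399, 200.7) [ 0.618 -0.217  0.093]
(193, 272) [0.458 0.276 0.03 ]
(185, 175) [0.695 0.3   0.05 ]
(275, 310) [0.367 0.079 0.   ]
(475, 303) [ 0.38  -0.396  0.05 ]
```

{"name": "drive_tool", "arguments": {"commands": [[[0,0,-0.1],[-3.4,-1.8,-0.1],1],[[0,0,-0.2],[-6.8,-3.6,-0.2],1],[[0,0,-0.3],[-10.2,-5.4,-0.3],1],[[0,0,-0.4],[-13.6,-7.2,-0.4],1],[[0,0,-0.5],[-17,-9,-0.5],1],[[0,0,-0.6],[-20.4,-10.8,-0.6],1],[[0,0,-0.7],[-24,-12.6,-0.7],1],[[0,0,-0.8],[-27.5,-14.4,-0.8],1],[[0,0,-0.89],[-31,-16.2,-0.9],1],[[0,0,-0.89],[-34.5,-18,-1],1],[[0,0,-0.89],[-38,-20,-1.1],1],[[0,0,-0.89],[-41.5,-22,-1.2],1],[[0,0,-0.89],[-45,-23.8,-1.3],1],[[0,0,-0.89],[-48,-25.2,-1.4],1],[[0,0,-0.89],[-48,-25.2,-1.4],1],[[0,0,-0.89],[-48,-25.2,-1.4],1]]}}

```text
clock: 1.43
position: [0.5617, 0.233, 0.2401]
ee_rot: [0.962, -2.99, 0.001]
force: [-0.8, 0.2, -1.2]
width: 1.002
gripper_force: 0.0
```

```bash
cat > look.py <<'E'
import sys,pickle; from h import *
n,f=sys.argv[1:3]; i=cams.camera_info(n); im=cams.get_image(n); cv2.imwrite(f"pics/{f}.png",im); pickle.dump(i,open(f"pics/{f}.pkl","wb"))
o=readout.observe(); print(o["clock"],o["position"].round(4),o["ee_rot"].round(3),o["force"].round(1),o["width"])
E
python3 look.py wrist w1
```

```text
1.4833 [0.5603 0.235  0.2401] [ 0.966 -2.988 -0.   ] [-1.5  0.7  0.2] 1.0019068501202435
```

View pics/w1.png

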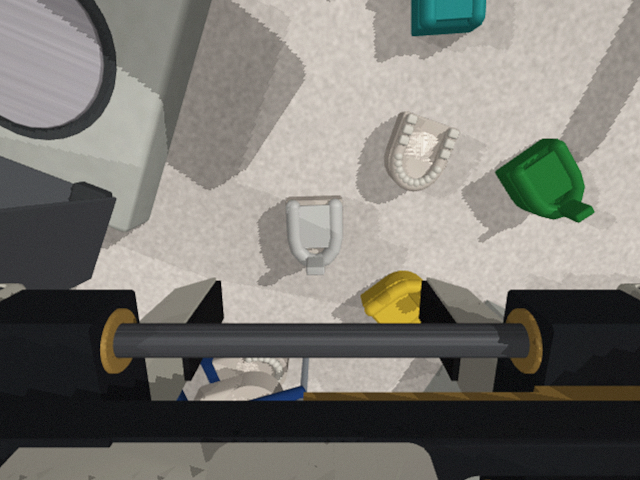

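The wrist view shows the off-white tray model square to the gripper: back edge from (288,198) to (342,196), sides at columns 287 and 343, handle tip near (315,270).

```bash
python3 - <<'E'
from h import *; import pickle
i=pickle.load(open("pics/w1.pkl","rb"))
for z in (.028,.04):
  a,b,l,r=[ray(0,p,z,i)[:2] for p in [(287.5,198),(342,196),(287,238),(343,238)]]
  print(z,"width",np.linalg.norm(a-b),np.linalg.norm(l-r),"yaw",np.degrees(np.arctan2(*(a-b)[::-1])), (a+b)/2,(l+r)/2)
  d=(a-b)/np.linalg.norm(a-b); n=np.array([-d[1],d[0]]); n*= np.sign(n@((l+r)/2-(a+b)/2)); print(" origin",(a+b)/2+n*.034, "nyaw",np.degrees(np.arctan2(n[1],n[0])))
print("handle tip",ray(0,(315,270),.063,i)); print("bare",ray(0,(424,155),.03,i))
g=(.578,.247)
E
```

```text
0.028 width 0.0547049645688386 0.05792777267647249 yaw -52.169602265909205 [0.55377216 0.22215475] [0.58841297 0.24715643]
 origin [0.58062637 0.24300784] nyaw 37.83039773409079
0.04 width 0.05292786168251619 0.056045976155207164 yaw -52.16960226590917 [0.55202809 0.2211615 ] [0.58554358 0.245351  ]
 origin [0.5788823  0.24201459] nyaw 37.83039773409083
handle tip [0.60604069 0.26040622 0.063     ]
bare [0.458467   0.28406036 0.03      ]
```

```bash
python3 -c "
from h import *
go([.575,.239,.004],126.8)"
```

```text
turn [ 0.    -0.001 -0.017] cm [-1.45 -0.55 23.61]
```

{"name": "drive_tool", "arguments": {"commands": [[[0,0,-0.017],[-1.45,-0.55,3.5],1],[[0,0,-0.017],[-1.45,-0.55,7],1],[[0,0,-0.017],[-1.45,-0.55,10.5],1],[[0,0,-0.017],[-1.45,-0.55,14],1],[[0,0,-0.017],[-1.45,-0.55,17],1],[[0,0,-0.017],[-1.45,-0.55,19.5],1],[[0,0,-0.017],[-1.45,-0.55,21.5],1],[[0,0,-0.017],[-1.45,-0.55,23],1],[[0,0,-0.017],[-1.45,-0.55,23.5],1],[[0,0,-0.017],[-1.45,-0.55,23.5],0.5],[[0,0,-0.017],[-1.45,-0.55,23.5],0.2],[[0,0,-0.017],[-1.45,-0.55,23.5],0],[[0,0,-0.017],[-1.45,-0.55,23.5],-0.2],[[0,0,-0.017],[-1.45,-0.55,23.5],-0.2],[[0,0,-0.017],[-1.45,-0.55,23.5],-0.2],[[0,0,-0.017],[-1.45,-0.55,23.5],-0.2]], "newtons": 20}}

```text
clock: 2.82
position: [0.5763, 0.2393, 0.0067]
ee_rot: [-0.993, 2.979, -0.0]
force: [-0.1, -1.9, 7.3]
width: 0.631
gripper_force: 20.0
```

```bash
python3 -c "
from h import *
o=readout.observe();p=o['position'].copy();p[2]=.2
print(o['width']*92)
go(p,126.8)"
```

```text
58.057001725723104
turn [-0.001  0.002  0.001] cm [ -0.03  -0.02 -19.33]
```

{"name": "drive_tool", "arguments": {"commands": [[[0,0,0],[0,0,-1],-0.2],[[0,0,0],[0,0,-3],-0.2],[[0,0,0],[0,0,-6],-0.2],[[0,0,0],[0,0,-9],-0.2],[[0,0,0],[0,0,-12],-0.2],[[0,0,0],[0,0,-15],-0.2],[[0,0,0],[0,0,-17],-0.2],[[0,0,0],[0,0,-18],-0.2],[[0,0,0],[0,0,-18],-0.2]]}}

```text
clock: 3.57
position: [0.5763, 0.2402, 0.1884]
ee_rot: [-0.993, 2.976, 0.001]
force: [-0.5, 0.6, -2.5]
width: 0.63
gripper_force: 20.0
```

```bash
python3 -c "
from h import *
go([.58,-.043,.19],104)"
```

```text
turn [0.    0.004 0.4  ] cm [ 16.71 -22.87  -0.22]
```

{"name": "drive_tool", "arguments": {"commands": [[[0,0,0.03],[1.2,-1.6,0],-0.2],[[0,0,0.07],[2.8,-3.8,0],-0.2],[[0,0,0.12],[4.8,-6.5,0],-0.2],[[0,0,0.17],[6.9,-9.4,0],-0.2],[[0,0,0.22],[9,-12.3,0],-0.2],[[0,0,0.27],[11,-15.1,0],-0.2],[[0,0,0.32],[12.9,-17.7,0],-0.2],[[0,0,0.36],[14.6,-20,0],-0.2],[[0,0,0.39],[15.9,-21.7,0],-0.2],[[0,0,0.4],[16.5,-22.6,0],-0.2],[[0,0,0.4],[16.7,-22.9,0],-0.2],[[0,0,0.4],[16.7,-22.9,0],-0.2],[[0,0,0.4],[16.7,-22.9,0],-0.2]]}}

```text
clock: 4.65
position: [0.5791, -0.042, 0.185]
ee_rot: [0.386, -3.117, -0.002]
force: [-0.1, 0.6, -1.8]
width: 0.629
gripper_force: 20.0
```

```bash
python3 look.py wrist w2
```

```text
4.7 [ 0.5793 -0.0416  0.1852] [ 3.870e-01 -3.117e+00 -2.000e-03] [-0.4  0.3 -2.1] 0.6330579406311792
```

View pics/w2.png

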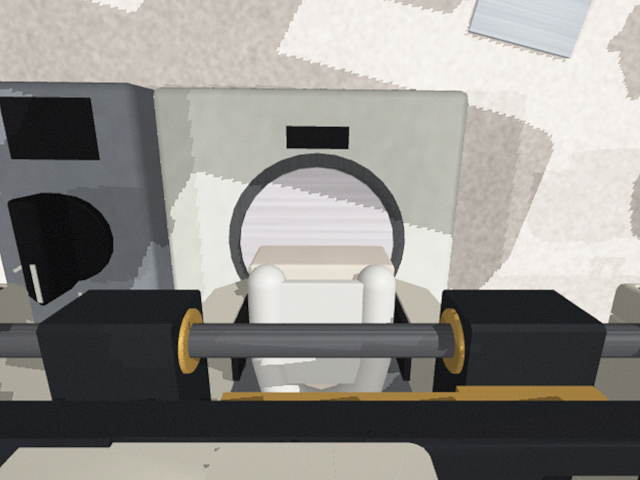

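The wrist view shows the model held upright over the turntable. The disc's ring spans columns 229 to 405 at row 235, its top is at row 153 to 167, and the deck's front edge runs from (157,91) to (467,93).

```bash
python3 - <<'E'
from h import *; import pickle
i=pickle.load(open("pics/w2.pkl","rb"))
from scipy.optimize import least_squares
for pts in ([(240,235),(394,235),(317,167)],[(229,235),(405,235),(317,153)]):
  P=np.array([ray(0,p,.066,i)[:2] for p in pts]); s=least_squares(lambda v:np.hypot(*(P-v[:2]).T)-v[2],[.58,-.04,.06]); print(s.x)
a,b=ray(0,(157,91),.06,i),ray(0,(467,93),.06,i); print(a,b,np.linalg.norm(a-b),"yaw y",np.degrees(np.arctan2(*(b-a)[1::-1])))
# held model: rear-top edge of the base
l,r=ray(0,(257,247),.185-.0067+.028,i),ray(0,(385,247),.185-.0067+.028,i); print("base rear",l,r,np.linalg.norm(l-r),(l+r)/2)
print("skirt/tip",ray(0,(38,300),.123,i))
E
```

```text
[ 0.58798137 -0.04079144  0.06002297]
[ 0.58624144 -0.04122942  0.06825008]
[ 0.50645283 -0.17834055  0.06      ] [0.45381453 0.03566202 0.06      ] 0.22038124098406264 yaw y 103.81874155376295
base rear [ 0.5526007  -0.07193162  0.2063    ] [ 0.54059149 -0.02432686  0.2063    ] 0.04909618051706192 [ 0.5465961  -0.04812924  0.2063    ]
skirt/tip [ 0.65083056 -0.20996865  0.123     ]
```

```bash
python3 -c "
from h import *
go([.58,-.043,.076],103.9)"
```

```text
turn [ 0.001 -0.     0.005] cm [-0.04 -0.16 10.92]
```

{"name": "drive_tool", "arguments": {"commands": [[[0,0,0.005],[0,-0.16,1.5],-0.2],[[0,0,0.005],[0,-0.16,4],-0.2],[[0,0,0.005],[0,-0.16,6.5],-0.2],[[0,0,0.005],[0,-0.16,8.5],-0.2],[[0,0,0.005],[0,-0.16,9.8],-0.2],[[0,0,0.005],[0,-0.16,10.5],-0.2],[[0,0,0.005],[0,-0.16,10.8],-0.2],[[0,0,0.005],[0,-0.16,10.8],-0.2],[[0,0,0.005],[0,-0.16,10.8],-0.2]]}}

```text
clock: 5.45
position: [0.5804, -0.0449, 0.0785]
ee_rot: [-0.376, 3.118, 0.0]
force: [0.4, 0.2, -2.3]
width: 0.632
gripper_force: 20.0
```

Next I lower in 1 mm rows towards contact.

{"name": "drive_tool", "arguments": {"commands": [[[0,0,0],[0,0.2,0.15],-0.2],[[0,0,0],[0,0.2,0.3],-0.2],[[0,0,0],[0,0.2,0.4],-0.2],[[0,0,0],[0,0.2,0.45],-0.2],[[0,0,0],[0,0.2,0.45],-0.2]]}}

```text
clock: 5.87
position: [0.5792, -0.0435, 0.0733]
ee_rot: [-0.375, 3.119, 0.0]
force: [-0.9, -0.1, -1.2]
width: 0.631
gripper_force: 20.0
```

{"name": "drive_tool", "arguments": {"commands": [[[0,0,0],[0,0,0.06],-0.2],[[0,0,0],[0,0,0.1],-0.2],[[0,0,0],[0,0,0.1],-0.2]]}}

```text
clock: 6.12
position: [0.5794, -0.0436, 0.0728]
ee_rot: [-0.374, 3.119, 0.0]
force: [-1.6, 0.7, 4.8]
width: 0.629
gripper_force: 20.0
```

It is seated, so I open the gripper and then back off upward.

{"name": "drive_tool", "arguments": {"commands": [[[0,0,0],[0,0,0],0.3],[[0,0,0],[0,0,0],0.4],[[0,0,0],[0,0,0],0.6],[[0,0,0],[0,0,0],0.8],[[0,0,0],[0,0,0],0.8],[[0,0,0],[0,0,-0.8],0.8],[[0,0,0],[0,0,-2.5],0.8],[[0,0,0],[0,0,-5],0.8],[[0,0,0],[0,0,-8],0.8],[[0,0,0],[0,0,-11],0.6],[[0,0,0],[3,0,-14],0],[[0,0,0],[6,0,-16],-0.5],[[0,0,0],[8,0,-17],-1],[[0,0,0],[8,0,-17],-1],[[0,0,0],[8,0,-17],-1]]}}

```text
clock: 7.37
position: [0.5015, -0.0627, 0.2437]
ee_rot: [-0.373, 3.117, 0.0]
force: [0.2, -0.5, 0.2]
width: 0.512
gripper_force: 0.0
```

```bash
python3 look.py wrist w3; python3 look.py top t3; python3 - <<'E'
import cv2,numpy as np
w=cv2.imread("pics/w3.png");t=cv2.imread("pics/top0.png");t3=cv2.imread("pics/t3.png")
z=cv2.resize(t3[110:240,260:420],(480,390)); out=np.zeros((480,800,3),np.uint8)
out[:390,:320]=cv2.resize(z,(320,390))*0
out[:300,:400]=cv2.resize(w,(400,300)); out[:325,400:800]=cv2.resize(t3[110:240,260:420],(400,325)); cv2.imwrite("pics/c3.png",out)
E
```

```text
7.4167 [ 0.5019 -0.0623  0.2428] [-0.374  3.118  0.   ] [-0.3  1.1  0.7] 0.46733448357200585
7.4667 [ 0.5021 -0.062   0.2422] [-0.375  3.119  0.   ] [ 0.4 -0.4  0.7] 0.42942297850749683
```

View pics/c3.png

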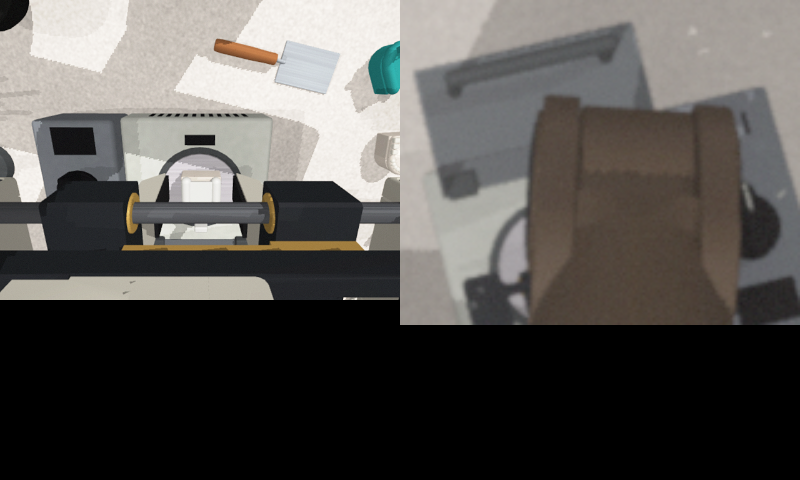

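The model stands on the turntable, off the fingers. Next I rise and cross over the bar to behind it with shut fingers. The tool axes match the unit's (tool x = -unit x), and the bar when open is at unit x = 0.123, z = 0.283.

{"name": "drive_tool", "arguments": {"commands": [[[0,0,0],[0,0,-3],-1],[[0,0,0],[0,0,-6],-1],[[0,0,0],[0,0,-9],-1],[[0,0,0],[-2,0,-11],-1],[[0,0,0],[-5,0,-11],-1],[[0,0,0],[-8,0,-11],-1],[[0,0,0],[-11,0,-11],-1],[[0,0,0],[-14,0,-11],-1],[[0,0,0],[-17,0,-11],-1],[[0,0,0],[-20,0,-11],-1],[[0,0,0],[-22.5,0,-11],-1],[[0,0,0],[-24.3,0,-11],-1],[[0,0,0],[-24.6,0,-11],-1],[[0,0,0],[-24.6,0,-11],-1],[[0,0,0],[-24.6,0,-11],-1]]}}

```text
clock: 8.72
position: [0.7405, -0.0041, 0.3509]
ee_rot: [0.375, -3.117, 0.0]
force: [-0.4, -0.4, -0.2]
width: 0.005
gripper_force: 0.0
```

```bash
cat >> h.py <<'E'
U=Ro.from_euler("z",13.9,degrees=True); UO=np.array([.587,-.041,0])
def unit(p): return U.inv().apply(p-UO).round(4)
E
python3 look.py wrist w4; python3 - <<'E'
from h import *; import pickle
o=readout.observe(); print("unit pos",unit(o["position"]),o["width"]); go(UO+U.apply([.155,0,.262]),103.9)
i=pickle.load(open("pics/w4.pkl","rb"))
print("bar ends expected px",[proj(0,UO+U.apply([.123,s*.065,.283]),i).round() for s in(1,-1)])
E
```

```text
8.7667 [ 0.7402 -0.0044  0.3517] [ 0.374 -3.118  0.   ] [-0.1 -0.5  0.4] 0.00700352693843734
unit pos [ 0.1575 -0.0013  0.3517] 0.00700352693843734
turn [-0.    -0.001 -0.004] cm [0.24 0.13 8.97]
bar ends expected px [array([425., 201.]), array([213., 202.])]
```

View pics/w4.png

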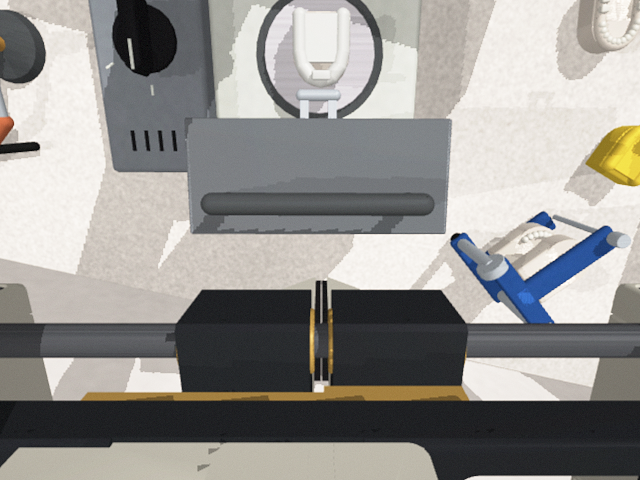

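The shut fingers are behind the bar: it spans (203..433, 203), where 213..425 at row 201 was predicted. The model is centred on the disc. Now I lower behind the bar and push.

{"name": "drive_tool", "arguments": {"commands": [[[0,0,0],[0.1,0.1,2],-1],[[0,0,0],[0.1,0.1,5],-1],[[0,0,0],[0.1,0.1,7.5],-1],[[0,0,0],[0.1,0.1,8.8],-1],[[0,0,0],[0.1,0.1,8.8],-1],[[0,0,0],[1,0.1,8.8],-1],[[0,0,0],[2,0.1,8.8],-1],[[0,0,0],[3,0.1,8.8],-1],[[0,0,0],[4.2,0.1,8.8],-1],[[0,0,0],[5.4,0.1,8.8],-1],[[0,0,0],[6.6,0.1,8.8],-1],[[0,0,0],[7.8,0.1,8.8],-1],[[0,0,0],[9,0.1,8.8],-1],[[0,0,0],[9,0.1,8.8],-1]]}}

```text
clock: 9.93
position: [0.6526, -0.0246, 0.2668]
ee_rot: [-0.374, 3.115, 0.001]
force: [5.8, 2.0, -0.6]
width: 0.002
gripper_force: 2.4
```

```bash
cat > st.py <<'E'
from h import *
o=readout.observe(); p=unit(o["position"]); print(p,o["force"])
x0=p[0];z0=p[2]
print("rest of the horizontal push",round((x0+.018)*100,1))
for z in np.arange(z0,.110,-.012):
    s=(z-.007-.06)/.225
    if s<1:
        ph=np.arcsin(s); print(round((x0-(.09-.225*np.cos(ph)+.002))*100,2),round((z0-z)*100,2),"theta",round(ph-.27,2))
E
python3 st.py
```

```text
[6.760e-02 2.000e-04 2.668e-01] [ 5.77886686  2.00539895 -0.64821437]
rest of the horizontal push 8.6
7.91 0.0 theta 0.82
9.95 1.2 theta 0.72
11.6 2.4 theta 0.63
12.99 3.6 theta 0.55
14.17 4.8 theta 0.47
15.19 6.0 theta 0.4
16.08 7.2 theta 0.33
16.85 8.4 theta 0.27
17.52 9.6 theta 0.21
18.1 10.8 theta 0.15
18.6 12.0 theta 0.09
19.01 13.2 theta 0.04
19.36 14.4 theta -0.02
19.63 15.6 theta -0.07
```

{"name": "drive_tool", "arguments": {"commands": [[[0,0,0],[1.2,0,0],-1],[[0,0,0],[2.4,0,0],-1],[[0,0,0],[3.6,0,0],-1],[[0,0,0],[4.8,0,0],-1],[[0,0,0],[6,0,0],-1],[[0,0,0],[7,0,0],-1],[[0,0,0],[7.7,0,0],-1],[[0,0,0],[8.8,0,0.6],-1],[[0,0,0],[9.7,0,1.2],-1],[[0,0,0],[10.6,0,1.8],-1],[[0,0,0],[11.4,0,2.4],-1],[[0,0,0],[12.1,0,3],-1],[[0,0,0],[12.8,0,3.6],-1],[[0,0,0],[13.4,0,4.2],-1],[[0,0,0],[14,0,4.8],-1],[[0,0,0],[14.5,0,5.4],-1],[[0,0,0],[15,0,6],-1],[[0,0,0],[15,0,6],-1]]}}

```text
clock: 11.43
position: [0.5044, -0.061, 0.2045]
ee_rot: [0.372, -3.116, -0.0]
force: [-8.8, -0.8, 12.6]
width: 0.005
gripper_force: 6.2
```

```bash
python3 st.py
```

```text
[-0.085   0.0004  0.2045] [-8.76250881 -0.75900521 12.61182641]
rest of the horizontal push -6.7
0.11 0.0 theta 0.39
0.97 1.2 theta 0.32
1.73 2.4 theta 0.26
2.38 3.6 theta 0.2
2.94 4.8 theta 0.14
3.42 6.0 theta 0.08
3.83 7.2 theta 0.03
4.15 8.4 theta -0.03
```

Pressing on top of the bar works (12.6 N up). I follow the arc down towards the catch.

{"name": "drive_tool", "arguments": {"commands": [[[0,0,0],[0.5,0,0.6],-1],[[0,0,0],[1,0,1.2],-1],[[0,0,0],[1.4,0,1.8],-1],[[0,0,0],[1.8,0,2.4],-1],[[0,0,0],[2.2,0,3],-1],[[0,0,0],[2.5,0,3.6],-1],[[0,0,0],[2.8,0,4.2],-1],[[0,0,0],[3.1,0,4.8],-1],[[0,0,0],[3.1,0,4.8],-1]]}}

```text
clock: 12.18
position: [0.4749, -0.0681, 0.156]
ee_rot: [0.373, -3.116, -0.0]
force: [-7.1, -1.4, 7.7]
width: 0.006
gripper_force: 3.8
```

```bash
python3 st.py
```

```text
[-0.1153  0.0006  0.156 ] [-7.14265963 -1.41968489  7.73881751]
rest of the horizontal push -9.7
-0.07 0.0 theta 0.14
0.41 1.2 theta 0.08
0.81 2.4 theta 0.02
1.14 3.6 theta -0.03
```

{"name": "drive_tool", "arguments": {"commands": [[[0,0,0],[0.3,0,0.5],-1],[[0,0,0],[0.5,0,1],-1],[[0,0,0],[0.6,0,1.4],-1],[[0,0,0],[0.8,0,1.8],-1],[[0,0,0],[0.9,0,2.2],-1],[[0,0,0],[1,0,2.6],-1],[[0,0,0],[1,0,2.9],-1],[[0,0,0],[1,0,2.9],-1]]}}

```text
clock: 12.85
position: [0.467, -0.0701, 0.1272]
ee_rot: [0.374, -3.118, 0.0]
force: [-3.3, -0.1, 5.9]
width: 0.006
gripper_force: 2.7
```

{"name": "drive_tool", "arguments": {"commands": [[[0,0,0],[0,0,0.1],-1],[[0,0,0],[0,0,0.2],-1],[[0,0,0],[0,0,0.3],-1],[[0,0,0],[0,0,0.3],-1]]}}

```text
clock: 13.18
position: [0.4669, -0.0702, 0.1256]
ee_rot: [0.374, -3.119, -0.0]
force: [-10.4, -0.9, 24.1]
width: 0.003
gripper_force: 12.4
```

The hood is against its stop: 24 N with almost no further travel. I back off slowly and watch the force.

{"name": "drive_tool", "arguments": {"commands": [[[0,0,0],[0,0,-0.2],-1],[[0,0,0],[0,0,-0.5],-1],[[0,0,0],[0,0,-0.9],-1],[[0,0,0],[0,0,-1.4],-1],[[0,0,0],[0,0,-1.4],-1]]}}

```text
clock: 13.6
position: [0.4681, -0.0697, 0.1392]
ee_rot: [-0.375, 3.118, -0.0]
force: [0.3, 0.0, -0.4]
width: 0.005
gripper_force: 0.0
```

The catch holds (no force at 12 mm clear of the bar). Next is the switch; first I check the height of the burner beside it.

```bash
python3 - <<'E'
from h import *
def tri(a,b):
    P=[]; 
    for n in("top","scene"):
        i=cams.camera_info(n); P.append(i["camera_matrix"]@np.c_[i["R"],i["t"]])
    X=cv2.triangulatePoints(P[0],P[1],np.array(a,float),np.array(b,float)).ravel(); return (X[:3]/X[3]).round(3)
print("burner top",tri((487,183),(283,138)),"orange box",ray("top",(560,165),.05).round(3))
S=np.array([.6175,-.2175,0]); print("switch unit",unit(S)); o=readout.observe(); print(o["joints"].round(2))
go(S+[0,0,.20],103.9); go(S+[0,0,.098],103.9)
E
python3 look.py scene s5
```

```text
burner top [ 0.656 -0.421  0.113] orange box [ 0.719 -0.628  0.05 ]
switch unit [-0.0128 -0.1787  0.    ]
[-0.11  0.29  0.18  2.05 -0.07  0.8   1.92]
turn [-0.     0.002 -0.003] cm [-11.02 -17.9   -6.05]
turn [-0.     0.002 -0.003] cm [-11.   -17.9    4.15]
13.65 [ 0.4679 -0.0697  0.1388] [-0.375  3.118 -0.   ] [-0.2  1.2  0.6] 0.004622981270528668
```

{"name": "drive_tool", "arguments": {"commands": [[[0,0,0],[0,0,-2.5],-1],[[0,0,0],[0,0,-5.5],-0.5],[[0,0,0],[-1.2,-2,-7],0.1],[[0,0,0],[-2.8,-4.6,-7],0.1],[[0,0,0],[-4.6,-7.4,-7],0.1],[[0,0,0],[-6.4,-10.3,-7],0.1],[[0,0,0],[-8.2,-13.3,-7],0.1],[[0,0,0],[-9.8,-15.9,-7],0.1],[[0,0,0],[-10.8,-17.5,-7],0.1],[[0,0,0],[-11,-17.9,-7],0.1],[[0,0,0],[-11,-17.9,-7],0.1],[[0,0,0],[-11,-17.9,-7],0.1]]}}

```text
clock: 14.65
position: [0.6159, -0.2168, 0.2076]
ee_rot: [0.375, -3.118, -0.002]
force: [-1.1, 0.7, -0.1]
width: 0.548
gripper_force: 0.0
```

```bash
python3 look.py wrist w5; python3 - <<'E'
from h import *; import pickle
o=readout.observe(); i=pickle.load(open("pics/w5.pkl","rb")); R=Ro.from_rotvec(o["ee_rot"])
print("w",o["width"],"tip px at handle height",proj(0,o["position"]*[1,1,0]+[0,0,.123],i))
go([.6175,-.2175,.098],103.9)
E
python3 -c "
import cv2,numpy as np
out=np.zeros((480,800,3),np.uint8);out[:,:640]=cv2.imread('pics/w5.png')
out[:240,640:]=cv2.imread('pics/s5.png')[140:380,200:360];cv2.imwrite('pics/c5.png',out)"
```

```text
14.7 [ 0.6159 -0.2163  0.208 ] [ 3.760e-01 -3.118e+00 -2.000e-03] [ 0.5  0.5 -0.4] 0.5474421373226005
w 0.5474421373226005 tip px at handle height [318.62380691 247.58894514]
turn [ 0.001 -0.001 -0.003] cm [-0.14 -0.17 11.  ]
```

View pics/c5.png

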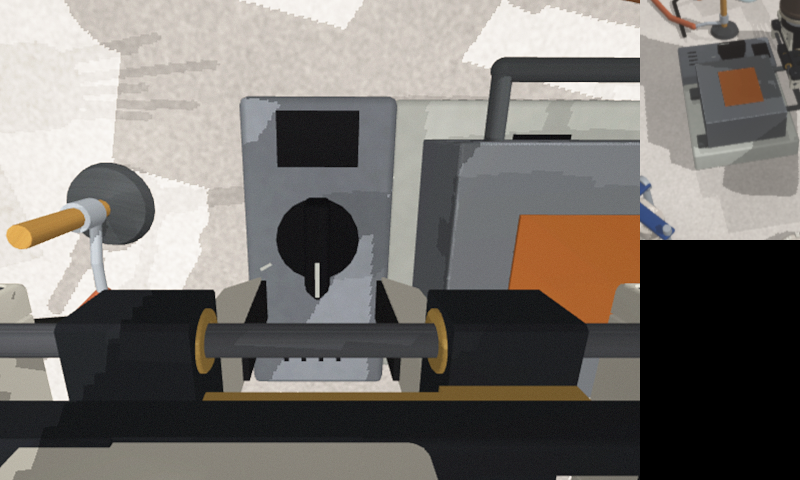

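The hood stays shut. The switch handle runs from row 197 to 298 at column 317, centred where the TCP projects at (319,248), so I go straight down and close.

{"name": "drive_tool", "arguments": {"commands": [[[0,0,0],[0,0,2],0.1],[[0,0,0],[0,0,5],0.1],[[0,0,0],[0,0,7.5],0.1],[[0,0,0],[0,0,9.5],0.1],[[0,0,0],[0,0,10.4],0.1],[[0,0,0],[0,0,10.7],0.1],[[0,0,0],[0,0,10.7],-0.3],[[0,0,0],[0,0,10.7],-0.6],[[0,0,0],[0,0,10.7],-0.9],[[0,0,0],[0,0,10.7],-0.9],[[0,0,0],[0,0,10.7],-0.9],[[0,0,0],[0,0,10.7],-0.9]], "newtons": 25}}

```text
clock: 15.7
position: [0.6174, -0.2192, 0.1022]
ee_rot: [-0.373, 3.117, -0.004]
force: [2.3, -3.0, 3.7]
width: 0.193
gripper_force: 25.0
```

Gripped at 18 mm. I turn clockwise, which is positive about the downward tool z.

{"name": "drive_tool", "arguments": {"commands": [[[0,0,0.1],[0,0,0],-0.9],[[0,0,0.2],[0,0,0],-0.9],[[0,0,0.3],[0,0,0],-0.9],[[0,0,0.4],[0,0,0],-0.9],[[0,0,0.5],[0,0,0],-0.9],[[0,0,0.6],[0,0,0],-0.9],[[0,0,0.7],[0,0,0],-0.9],[[0,0,0.8],[0,0,0],-0.9],[[0,0,0.9],[0,0,0],-0.9],[[0,0,0.98],[0,0,0],-0.9],[[0,0,1.04],[0,0,0],-0.9],[[0,0,1.05],[0,0,0],-0.9],[[0,0,1.05],[0,0,0],-0.9]]}}

```text
clock: 16.78
position: [0.6186, -0.2153, 0.1022]
ee_rot: [1.236, 2.886, 0.005]
force: [2.5, 5.7, 4.0]
width: 0.194
gripper_force: 25.0
```

{"name": "drive_tool", "arguments": {"commands": [[[0,0,0],[0,0,0],-0.4],[[0,0,0],[0,0,0],0],[[0,0,0],[0,0,0],0],[[0,0,0],[0,0,0],0],[[0,0,0],[0,0,-1],0],[[0,0,0],[0,0,-3],0],[[0,0,0],[0,0,-6],0],[[0,0,0],[0,0,-9],0],[[0,0,0],[0,0,-12],0],[[0,0,0],[0,0,-12],0],[[0,0,0],[0,0,-12],0]]}}

```text
clock: 17.7
position: [0.6175, -0.2185, 0.2239]
ee_rot: [1.238, 2.883, 0.001]
force: [0.4, 0.1, -0.0]
width: 0.499
gripper_force: 0.0
```

```bash
python3 look.py wrist w6; python3 look.py scene s6; python3 -c "
import cv2,numpy as np
out=np.zeros((600,800,3),np.uint8);out[:300,:400]=cv2.resize(cv2.imread('pics/w6.png'),(400,300))
out[:300,400:]=cv2.resize(cv2.imread('pics/s6.png'),(400,300))
out[300:,:400]=cv2.resize(cv2.imread('pics/w6.png')[150:330,200:440],(400,300));out[300:,400:]=cv2.resize(cv2.imread('pics/s6.png')[150:330,180:420],(400,300));cv2.imwrite('pics/c6.png',out)"
```

```text
17.75 [ 0.6166 -0.2178  0.2221] [1.239e+00 2.886e+00 1.000e-03] [0.5 0.1 0.4] 0.49626740010701165
17.8 [ 0.6162 -0.2174  0.221 ] [-1.239 -2.886 -0.   ] [-0.5  0.2 -0.2] 0.5001486384352654
```

View pics/c6.png

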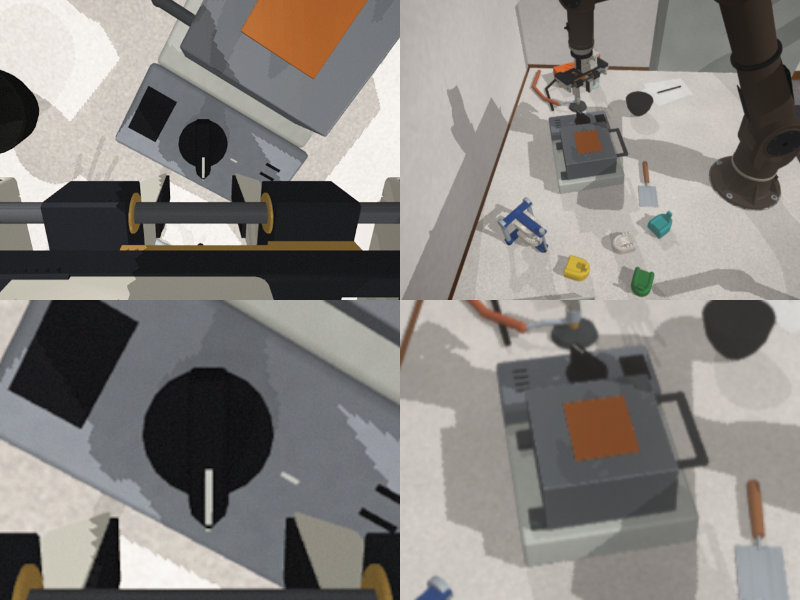

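The handle is aligned with the gripper at the on tick (crop pixel (208,528)), with the off tick clear. The hood is shut, the bystanders have not moved and the gripper is free.

```bash
python3 -c "
from cell import job
print(job.sign_off())"
```

```text
the job is handed in; nothing more can be done
None
```

I signed the job off at about 17.8 s: the last pictures show the hood held shut by its catch, the switch at on and the gripper clear, and the tray model was centred and upright on the turntable when last seen, before the hood closed over it.

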